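# Hang the spacer pail on the sprung bench hook

### The job

Swing the pail's folded bail upright while the pail stays standing where it is, then carry the pail by its bail, keeping it level, and hang it in the dip of the two-pronged hook on the stand. The hook's height is not known exactly and its head is on a soft spring: lower gently, feel it take the pail's weight before you let go, and never press on it much harder than the pail weighs. Spill no spacers and leave the other things where they are.

Things in the scene. Friction and masses are not known exactly. Their poses are not given: they have to be found in the camera images.
- pail: small aluminium pail of loose spacers, 84 mm across at the rim, 76 mm at the foot, 62 mm high, 0.3 to 0.6 kg in all. Origin at the centre of its underside, z up. The bail turns about two ears on the pail's y axis, 56 mm above the origin (ears and bail legs reach y = +-53 mm); folded, it lies out on the pail's -x side
- bail (a joint): angle of the pail's wire bail (rad): 0 is folded level, pointing to the pail's -x; it starts at 0.2 to 0.5; 1.57 is upright over the pail. Stiff pivots: it stays where it is left and takes about 0.5 N at the bar to swing; harder or inward pushes tip the light pail
- bail_bar (a point): middle of the bail's straight cross bar, 85 mm from the pivot axis, parallel to the pail's y. The bar is 6 mm wire, 84 mm long, with a grey grip sleeve 12 mm thick and 40 mm long about this point. Upright, the point is 141 mm above the pail's underside; folded, about 35 mm are free between bar and pail wall
- stand: fixed telescopic stand: 120 mm round foot, tube, and a sprung head with two parallel steel prongs, 8 mm thick, pointing to the stand's -x at y = +-30 mm (52 mm clear between for sleeve and fingers). Origin at the centre of the foot's underside, z up. The head starts to sink at about 1 N and gives 0.8 mm per newton more, to 25 mm; the pail sinks it 2 to 4 mm. Head's crossbar begins at x = -22 mm
- dip_foot (a point): point on the bench straight below the middle of the prongs' dip (x = -100 mm from the stand's origin), axes as the stand's. A bar in the dip, spring unloaded, has its centre 182 to 217 mm above here: the tube's height varies and no pose tells it. The prongs' upturned ends, 20 mm further to -x, top out 15 mm above that bar centre; nothing of the stand is higher. To enter, the ends must pass through the bail, under the bar and over the pail's rim
- spacer0: loose brass spacer in the pail, 16 mm across, 16 mm long; origin at the centre of its underside as first set
- spacer1: loose brass spacer in the pail, 16 mm across, 16 mm long; origin at the centre of its underside as first set
- spacer2: loose brass spacer in the pail, 16 mm across, 16 mm long; origin at the centre of its underside as first set
- meter: bystander: yellow handheld multimeter lying flat, 85 x 175 x 34 mm; origin at its underside
- cup: bystander: plain grey cup without bail, 70 mm across, 80 mm high; origin at its underside
- spool: bystander: black solder spool standing on its flange, 54 mm across, 40 mm high; origin at its underside
- board: bystander: green circuit board, 100 x 70 x 10 mm with chips to 22 mm high; origin at its underside
- driver: bystander: screwdriver lying flat, 190 mm long
- meter2: bystander: red handheld multimeter lying flat, 75 x 150 x 30 mm; origin at its underside
Mind the look-alikes: they are no part of the job. What is meant by the pail is not turquoise, and is the larger of those in its own colour. What is shaped like the stand but red is not meant.

How it is judged:
By the outcome, as a careful person would: the job done as asked, in the order asked, and still so for the second after the job is handed in, with the robot touching nothing.
It also fails if it takes over 72 s, if anything falls off the work surface, if the arm or the gripper's body presses on something with over 40 N, if the wrist force passes 120 N, or if a joint passes its speed limit or range.

### The arm

A 6-joint arm with a two-finger parallel gripper is mounted at the origin on the work surface. World frame = base frame: x ahead of the robot, y to its left, z up, the work surface at z = 0. Lengths are in m, angles in rad, forces in N, time in s.
With the tool pointing down it reaches from about 0.375 to 0.9 m from the base axis. Payload 3.1 kg.
Tool frame: the origin (TCP) lies midway between the tips of the shut fingers; the grasp point (between the pads) lies 19 mm behind it; z points along the fingers, y is the line along which they close (so a half turn about z gives the same grasp; the last joint's range is limited). The gripper opens to 87 mm and grips with 3 to 60 N. Pads are 19 mm wide; open, the fingers measure 117 mm over their backs; the gripper's body (75 mm by 190 mm) begins 51 mm behind the grasp point.
Start: joints at [1.121, 0.527, 1.433, -0, 1.181, -0.178], TCP at [0.167, 0.602, 0.223] pointing down, gripper open.
Joint ranges: [-3.08, 3.08], [-0.75, 2.2], [0.22, 2.44], [-1.43, 4.57], [0, 2.65], [-2.85, 2.85]. Speed limits (rad/s): [2.79, 2.79, 3.14, 3.14, 3.14, 3.14].

### API

Orientations are given as a rotation vector (axis times angle).
In Python, from station import sensors, viewer, r gives the robot as it stands. The module is installed in compiled form; this text tells all that it offers.
- The arm moves only by the tool drive_tool, never from a script. Its argument "plan" is text: rows parted by semicolons, each of 7 numbers parted by spaces: the shift along the tool's x, y, z in mm, then the turn, a rotation vector about the tool's x, y, z in rad, then the opening, from 0 (shut) to 1 (fully open). In form: dx dy dz rx ry rz claw; .... A call has 1 to 10 rows; each row is the pose to reach, as a shift and turn from the pose commanded when the call began, along the tool's axes at that moment; what a row does not reach only later rows make up. A row lasts 1/12 s, in which the tool goes at most 41.7 mm and 7.16 degrees, less where a joint would pass 70% of its speed; a pose out of reach is approached as far as the arm can. A call with a gripper value outside its range is refused whole. The fingers move at their own pace and stop on an object; "force" is the grip in N (left out, the last holds). Time passes only in rows, so rows that repeat a pose let the fingers close. It gives the time, the measured TCP pose, the force, the opening and the grip force at its end, in the units of the state.
- sensors.get_state(): the state, without advancing time (a new reading comes with each control period).
- viewer.capture(name): name is "side" or "top" or "wrist"; returns a dict with "img" (480x640x3 uint8, red, green, blue), "z_map" (480x640 float32, m along the optical axis (not along the pixel's ray), 0 where there is no reading), "vertical_fov" (degrees; the focal length in pixels is half the picture's height over the tangent of half this angle, whatever the lens; pixels are square), "cx", "cy" (the principal point, pixels), "R" (3x3) and "t" (3): a world point X has camera coordinates R X + t. Camera axes: x right, y down, z forward; pixel columns grow to the right and rows downward; lengths in m; the calibration is good to about 2 mm. A picture is of the moment at which its call begins.
- r.finish_job(): hands the job in; it is judged then, once.
The state is a dict: "t": time; "joint_pos": joint angles; "dq": joint speeds; "effort": joint torques, N m; "ee_pos": TCP position; "ee_rot": TCP orientation; "ft_force": force on the tool from outside, world axes, zero at the start; "torque": the same for the moment, N m; "gripper_width": opening from 0.0 (shut) to 1.0 (fully open); "gripper_force": force on a finger pad.
Only numpy, scipy, OpenCV 4.12 (cv2) and the standard library are available. Lean on these libraries where they do the work, as an engineer would, in place of code of your own. Each camera call takes 0.05 s, during which the arm holds its last target. There are 200 camera calls.

## Working session

There is one attempt and no reset: what is moved stays moved. The work goes in short steps, Python scripts to look and compute and a tool call to move; the robot and the scene stay as the last step left them, time stands still between calls to the robot, and variables do not carry over. Pictures are saved under pics/ and viewed, at most 10 in all, crops included, and the job is handed in when it is done.

Besides the shell and the picture viewer there is one more tool, called after "Emit:" as name(argument=value, ...) on one line, values as JSON. drive_tool: Moves the arm, as the interface text tells. Its arguments: {"type":"object","properties":{"plan":{"type":"string"},"force":{"type":"number"}},"required":["plan"]}

```bash
mkdir -p pics
cat > h.py <<'E'
import numpy as np, cv2
from station import sensors, viewer, r
from scipy.spatial.transform import Rotation as Ro
def cap(n,save=None):
    c=viewer.capture(n)
    if save: cv2.imwrite('pics/'+save,c['img'][:,:,::-1]); np.savez('pics/'+save[:-4]+'.npz',**c)
    return c
def f(c): return 240/np.tan(np.radians(float(c['vertical_fov']))/2)
def ray(c,u,v):
    R=np.array(c['R']);t=np.array(c['t']);d=R.T@np.array([(u-c['cx'])/f(c),(v-c['cy'])/f(c),1.]);return -R.T@t,d
def atz(c,u,v,z):
    o,d=ray(c,u,v);return o+d*(z-o[2])/d[2]
def dep(c,u,v):
    o,d=ray(c,u,v);return o+d*float(c['z_map'][int(v),int(u)])
def proj(c,X):
    p=np.array(c['R'])@X+np.array(c['t']);return p[:2]/p[2]*f(c)+[float(c['cx']),float(c['cy'])]
def tri(c1,p1,c2,p2):
    o1,d1=ray(c1,*p1);o2,d2=ray(c2,*p2);A=np.stack([d1,-d2],1);s=np.linalg.lstsq(A,o2-o1,rcond=None)[0]
    a=o1+d1*s[0];b=o2+d2*s[1];return (a+b)/2,np.linalg.norm(a-b)
def load(n): return dict(np.load('pics/'+n+'.npz'))
E
python3 - <<'E'
from h import *
s=sensors.get_state(); print({k:np.round(v,3) for k,v in s.items()})
for n in ['top','side','wrist']:
    c=cap(n,n+'0.png'); print(n,c['vertical_fov'],c['cx'],c['cy'],np.round(-np.array(c['R']).T@c['t'],3))
a=[cv2.imread(f'pics/{n}0.png') for n in ('top','side')]
E
```

```text
{'t': np.float64(0.0), 'joint_pos': array([ 1.122,  0.528,  1.434, -0.   ,  1.181, -0.179]), 'dq': array([-0.001,  0.   ,  0.001, -0.001,  0.   , -0.001]), 'effort': array([ -0.   , -44.004, -17.66 ,   0.063,   0.058,  -0.   ]), 'ee_pos': array([0.167, 0.602, 0.222]), 'ee_rot': array([-4.240e-01, -3.112e+00,  3.000e-03]), 'ft_force': array([-0.795,  0.35 , -0.097]), 'torque': array([-0.004,  0.02 ,  0.033]), 'gripper_force': np.float64(0.0), 'gripper_width': np.float64(1.001)}
top 46.177551096943425 315.4311707582464 239.14141898847112 [ 0.357 -0.048  1.424]
side 56.540779424616744 314.131571725754 240.93140539248202 [-0.051 -0.675  0.894]
wrist 68.46816203478218 320.3022325104092 239.9439666121147 [0.087 0.623 0.384]
```

View pics/top0.png

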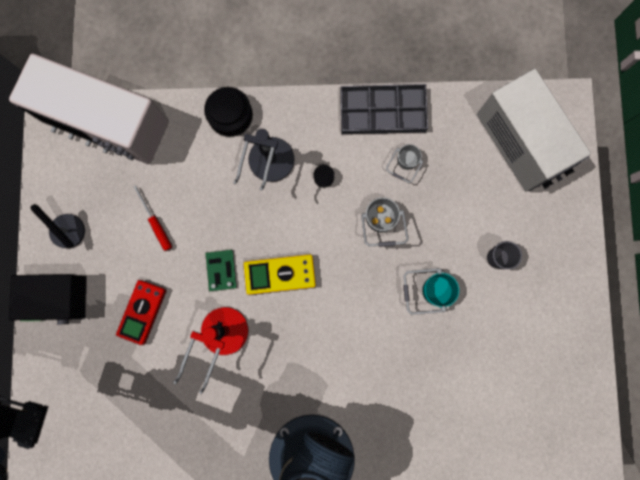

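View pics/side0.png

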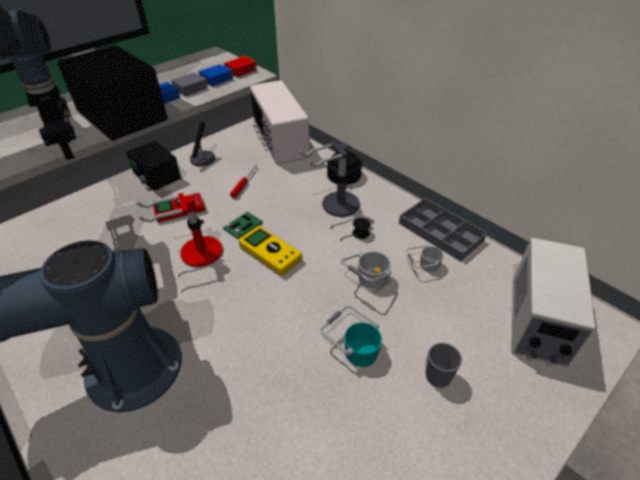

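Candidates in the top view. Pails: grey with spacers (383,215), small grey (408,158), turquoise (440,290). Stands: dark (271,160), red (225,330). I choose the grey pail at (383,215), the larger grey one, and the dark stand at (271,160). I'll check both in a close crop.

Run:
```python
from h import *
t=load('top0');s=load('side0')
ti=t['img'][:,:,::-1];si=s['img'][:,:,::-1]
g=lambda i,x,y,w,h:cv2.resize(i[y:y+h,x:x+w],(400,300),interpolation=cv2.INTER_CUBIC)
a=np.vstack([np.hstack([g(ti,340,180,100,75),g(ti,220,115,100,75)]),np.hstack([g(si,325,235,100,75),g(si,290,140,100,75)])])
cv2.imwrite('pics/crop1.png',a)
for n,p in dict(pailc=(383,213),small=(408,156),turq=(440,289),standfoot=(278,165)).items(): print(n,dep(t,*p).round(3),atz(t,*p,0.0).round(3))
```

```text
pailc [ 0.598 -0.193  0.007] [ 0.599 -0.194  0.   ]
small [ 0.747 -0.262  0.003] [ 0.747 -0.263  0.   ]
turq [ 0.403 -0.33   0.001] [ 0.403 -0.33   0.   ]
standfoot [0.728 0.073 0.01 ] [0.731 0.074 0.   ]
```

View pics/crop1.png

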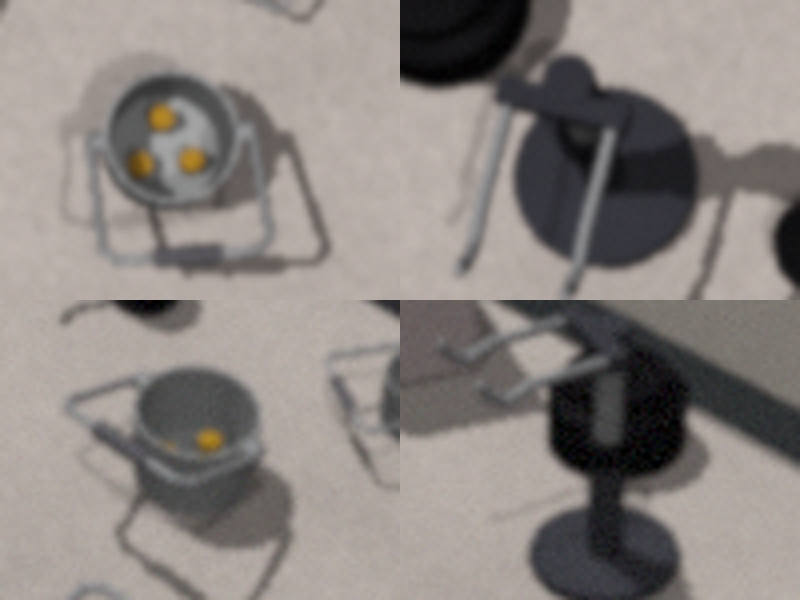

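The crops confirm the choice: a grey pail holding three brass spacers, its bail folded towards the image bottom, and a dark stand with two prongs. Top-view pixels are ears (364,216) and (402,213), bar centre (386,244), prong tips (235.5,182.5) and (263,187.5).

Run:
```python
from h import *
t=load('top0');s=load('side0')
for n,a,b in [('rimc',(383,215),(374.2,263.8)),('bar',(386.2,243.8),(354.5,270.8)),('earL',(364,215.8),(360.8,254.5)),('earR',(401.8,213.2),(387.5,273)),
 ('tipL',(235.5,182.5),(300,151.2)),('tipR',(263,187.5),(311.2,162.5)),('foot',(271.25,159.5),(341.2,203.7))]:
    X,e=tri(t,a,s,b);print(n,X.round(3),'err',e.round(4))
# bar ends at top
for z in (.07,.09): print([atz(t,*p,z).round(3) for p in [(364,215.8),(401.8,213.2),(367,245),(405.5,242),(386.2,243.8)]])
for z in (.20,.22): print([atz(t,*p,z).round(3) for p in [(235.5,182.5),(263,187.5),(247.5,138.75),(276,144)]])
st=sensors.get_state(); print(Ro.from_rotvec(st['ee_rot']).as_matrix().round(3))
```

```text
rimc [ 0.585 -0.188  0.059] err 0.0025
bar [ 0.51 -0.19  0.09] err 0.0007
earL [ 0.584 -0.142  0.059] err 0.0029
earR [ 0.588 -0.233  0.059] err 0.0009
tipL [0.637 0.149 0.218] err 0.0001
tipR [0.625 0.089 0.215] err 0.0005
foot [0.746 0.09  0.004] err 0.0029
[array([ 0.581, -0.14 ,  0.07 ]), array([ 0.586, -0.232,  0.07 ]), array([ 0.51 , -0.146,  0.07 ]), array([ 0.515, -0.239,  0.07 ]), array([ 0.512, -0.192,  0.07 ])]
[array([ 0.578, -0.139,  0.09 ]), array([ 0.583, -0.229,  0.09 ]), array([ 0.508, -0.144,  0.09 ]), array([ 0.513, -0.236,  0.09 ]), array([ 0.51, -0.19,  0.09])]
[array([0.641, 0.152, 0.2  ]), array([0.628, 0.091, 0.2  ]), array([0.74 , 0.125, 0.2  ]), array([0.727, 0.061, 0.2  ])]
[array([0.636, 0.149, 0.22 ]), array([0.624, 0.088, 0.22 ]), array([0.734, 0.122, 0.22 ]), array([0.721, 0.059, 0.22 ])]
[[-0.964  0.267 -0.001]
 [ 0.267  0.964 -0.002]
 [ 0.    -0.002 -1.   ]]
```

The measured points match the description: rim at 59 mm, bail about 0.43 rad, prong tips 60 mm apart, and the stand origin agrees with its foot. Next I go up and over towards the bail.

Emit:
drive_tool(plan="0 0 -40 0 0 0 1; 0 0 -80 0 0 0 1; -20 -25 -110 0 0 0.12 1; -50 -60 -115 0 0 0.24 1; -76 -92 -115 0 0 0.36 1; -102 -124 -115 0 0 0.48 1; -128 -156 -115 0 0 0.6 1; -154 -188 -115 0 0 0.72 1; -180 -220 -115 0 0 0.84 1; -206 -252 -115 0 0 0.96 1")

```text
t: 0.98
ee_pos: [0.2967, 0.3059, 0.3375]
ee_rot: [1.82, 2.56, -0.0]
ft_force: [1.2, 0.5, 0.5]
gripper_width: 1.004
gripper_force: 0.0
```

```bash
cat >> h.py <<'E'
def go(P,yaw,tilt=0):
    """from the measured pose: tool delta (mm, rotvec) to TCP P, tool y along yaw; tilt>0 leans fingers to +tool y"""
    s=sensors.get_state();R0=Ro.from_rotvec(s['ee_rot'])
    y=np.array([np.cos(yaw),np.sin(yaw),0]);z=np.array([0,0,-1.])
    R1=Ro.from_matrix(np.stack([np.cross(y,z),y,z],1))
    R1=R1*Ro.from_rotvec([-tilt,0,0])
    print('t',s['t'].round(2),'pos',s['ee_pos'].round(4),'F',s['ft_force'].round(2),'q',np.round(s['joint_pos'],2))
    print('z axis',R1.as_matrix()[:,2].round(2),'delta mm',(R0.inv().apply(np.array(P)-s['ee_pos'])*1000).round(1),'rot',(R0.inv()*R1).as_rotvec().round(3))
E
python3 - <<'E'
from h import *
go([.50,-.19,.30],.054)
E
```

```text
Traceback (most recent call last):
  File "h.py", line 27, in go
    print('t',s['t'].round(2),'pos',s['ee_pos'].round(4),'F',s['ft_force'].round(2),'q',np.round(s['joint_pos'],2))
              ^^^^^^^^^^^^
AttributeError: 'float' object has no attribute 'round'
```

```bash
sed -i "s/s\['t'\].round(2)/np.round(s['t'],2)/" h.py
python3 - <<'E'
from h import *
go([.49,-.19,.30],.054)
E
```

```text
t 0.98 pos [0.2967 0.3059 0.3375] F [1.2  0.55 0.47] q [ 0.54  0.11  1.73 -0.    1.3   0.2 ]
z axis [ 0.  0. -1.] delta mm [-531.9   19.6   37.5] rot [0.    0.    0.281]
```

Emit:
drive_tool(plan="-40 1 0 0 0 0.03 1; -80 3 0 0 0 0.06 1; -121 5 0 0 0 0.1 1; -162 6 5 0 0 0.13 1; -203 8 10 0 0 0.16 1; -244 10 15 0 0 0.19 1; -285 11 20 0 0 0.22 1; -326 13 25 0 0 0.25 1; -367 14 30 0 0 0.281 1; -408 16 37 0 0 0.281 1")

```text
t: 1.82
ee_pos: [0.4481, -0.0737, 0.3005]
ee_rot: [2.157, 2.284, 0.001]
ft_force: [1.2, 0.3, -0.4]
gripper_width: 1.003
gripper_force: 0.0
```

Emit:
drive_tool(plan="-40 -8 0 0 0 0 0.5; -80 -16 0 0 0 0 0.35; -105 -22 0 0 0 0 0.35; -120 -28 0 0 0 0 0.35; -120 -28 0 0 0 0 0.35; -120 -28 0 0 0 0 0.35")

```text
t: 2.32
ee_pos: [0.4266, -0.1933, 0.3002]
ee_rot: [-2.157, -2.283, -0.001]
ft_force: [0.3, 0.4, 0.3]
gripper_width: 0.633
gripper_force: 0.0
```

Run:
```python
from h import *
cap('wrist','w1.png')
go([.49,-.19,.30],.054)
```

```text
t 2.37 pos [ 0.4267 -0.1924  0.3003] F [ 0.06  0.41 -0.18] q [-0.66  0.22  1.71  0.    1.22 -0.72]
z axis [ 0.  0. -1.] delta mm [-1.3 63.4  0.2] rot [-0.001 -0.001  0.004]
```

View pics/w1.png

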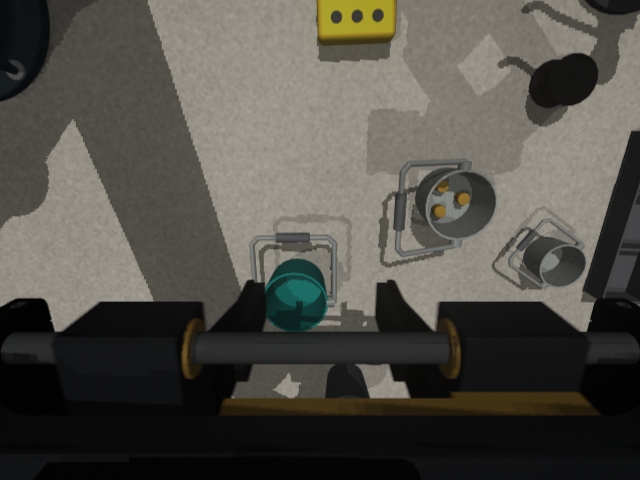

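The wrist picture shows the target pail at (456,203) with its bar sleeve centre at (401,211), ears at (465,165) and (457,244), and the turquoise pail well clear. I'll triangulate against the top view.

```bash
python3 - <<'E'
from h import *
t=load('top0');w=load('w1');s=load('side0')
for n,a,b in [('bar',(386.2,243.8),(400.5,211.5)),('rim',(383,215),(456,203)),('earL',(364,215.8),(465,165)),('earR',(401.8,213.2),(457,244))]:
    X,e=tri(t,a,w,b);print(n,X.round(3),'err',e.round(4))
X,e=tri(s,(354.5,270.8),w,(400.5,211.5));print('bar side/wrist',X.round(3),e.round(4))
print('depth bar',[dep(w,u,v).round(3) for u,v in [(400,211),(401,211),(399,211),(400,202),(400,220)]])
print('sleeve rim depth',dep(w,416,203).round(3),dep(w,495,203).round(3))
u,v=np.meshgrid(np.arange(60,0,-1),0)
E
python3 - <<'E'
import sys; sys.path.insert(0,'.')
import os; os.chdir('.')
from h import *
w=load('w1')
# all depth points of the bail: z .065-.12, x .49-.56, near pail
V,U=np.mgrid[150:260,385:500]
P=np.array([dep(w,u,v) for u,v in zip(U.ravel(),V.ravel())])
m=(P[:,2]>.05)&(P[:,2]<.13)
rim=P[m&(P[:,0]>.53)&(abs(P[:,2]-.061)<.004)]; print('rim',len(rim),rim.min(0).round(3),rim.max(0).round(3),cv2.minEnclosingCircle(rim[:,:2].astype(np.float32)))
b=P[m&(P[:,0]<.53)]; print('bar pts',len(b),b.mean(0).round(3),b.min(0).round(3),b.max(0).round(3))
sl=P[m&(P[:,0]<.53)&(abs(P[:,1]+.19)<.018)];print('sleeve',sl.mean(0).round(3),sl.max(0).round(3)); 
c=b[(b[:,2]>.078)]; print('fit line', np.polyfit(c[:,1],c[:,0],1))
E
```

```text
bar [ 0.508 -0.188  0.105] err 0.0015
rim [ 0.587 -0.187  0.049] err 0.0039
earL [ 0.582 -0.14   0.07 ] err 0.0015
earR [ 0.587 -0.23   0.071] err 0.0036
bar side/wrist [ 0.512 -0.19   0.089] 0.002
depth bar [array([ 0.51 , -0.188,  0.096]), array([ 0.512, -0.188,  0.096]), array([ 0.509, -0.188,  0.096]), array([ 0.509, -0.179,  0.096]), array([ 0.512, -0.198,  0.096])]
sleeve rim depth [ 0.552 -0.196  0.006] [ 0.627 -0.18   0.061]
rim 1029 [ 0.547 -0.238  0.057] [ 0.63  -0.133  0.065] ((0.5776125192642212, -0.1855691522359848), 0.05335674434900284)
bar pts 856 [ 0.512 -0.185  0.093] [ 0.504 -0.242  0.083] [ 0.53  -0.136  0.098]
sleeve [ 0.51  -0.189  0.095] [ 0.518 -0.172  0.098]
fit line [-0.02329191  0.50814966]
```

```bash
cat >> h.py <<'E'
def pose(P,yaw,tilt=0):
    y=np.array([np.cos(yaw),np.sin(yaw),0]);z=np.array([0,0,-1.])
    return np.array(P),Ro.from_matrix(np.stack([np.cross(y,z),y,z],1))*Ro.from_rotvec([-tilt,0,0])
def rows(poses):
    s=sensors.get_state();R0=Ro.from_rotvec(s['ee_rot'])
    print('t',np.round(s['t'],2),'pos',s['ee_pos'].round(4),'F',s['ft_force'].round(2),'q',np.round(s['joint_pos'],2))
    for P,R in poses: print((R0.inv().apply(P-s['ee_pos'])*1000).round(1),(R0.inv()*R).as_rotvec().round(3))
YAW=.045;PIV=np.array([.588,-.187,.056]);u=np.array([np.cos(YAW),np.sin(YAW),0])
def swing(th,tilt,back=0):
    "TCP pose with the grasp point at the bar for bail angle th, drawn back along the tool axis"
    b=PIV-.085*np.cos(th)*u+[0,0,.085*np.sin(th)]
    z=np.sin(tilt)*u-[0,0,np.cos(tilt)]
    return pose(b+(.019-back)*z,YAW,tilt)
E
python3 - <<'E'
from h import *
p=swing(.42,.5,.07);print(p[0])
rows([p,swing(.42,.5,.03),swing(.42,.5)])
E
```

```text
[ 0.48604006 -0.1915913   0.13541635]
t 2.37 pos [ 0.4267 -0.1924  0.3003] F [ 0.06  0.41 -0.18] q [-0.66  0.22  1.71  0.    1.22 -0.72]
[ -2.9  59.4 164.8] [-0.501 -0.005  0.013]
[ -3.2  78.6 199.9] [-0.501 -0.005  0.013]
[ -3.4  93.  226.2] [-0.501 -0.005  0.013]
```

Emit:
drive_tool(plan="-1 10 30 -0.1 0 0.01 0.35; -1 22 65 -0.2 0 0.01 0.35; -2 34 100 -0.3 0 0.01 0.35; -3 46 130 -0.4 -0.005 0.01 0.35; -3 56 155 -0.5 -0.005 0.013 0.35; -3 59 165 -0.5 -0.005 0.013 0.35; -3 59 165 -0.5 -0.005 0.013 0.35; -3 59 165 -0.5 -0.005 0.013 0.35")

```text
t: 3.03
ee_pos: [0.4851, -0.1902, 0.1334]
ee_rot: [1.903, 1.991, 0.507]
ft_force: [0.2, -0.2, 0.6]
gripper_width: 0.349
gripper_force: 0.0
```

Run:
```python
from h import *
print(sensors.get_state()['gripper_width'])
rows([swing(.42,.5,.04),swing(.42,.5,.0)])
cap('wrist','w2.png')
```

```text
0.34932537206237146
t 3.03 pos [ 0.4851 -0.1902  0.1334] F [ 0.24 -0.2   0.6 ] q [-0.81  0.48  2.12  1.09  0.42 -1.84]
[-1.5  1.8 28.7] [-0.002 -0.002 -0.   ]
[-1.5  1.9 68.7] [-0.002 -0.002 -0.   ]
```

View pics/w2.png

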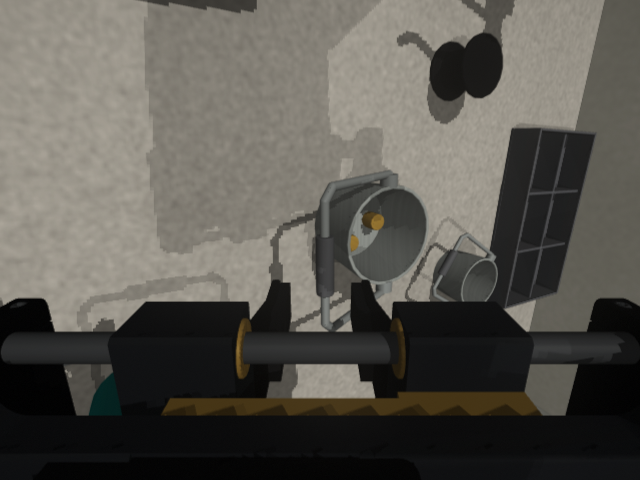

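The bar (sleeve at (325,266)) lies in the middle of the finger gap (280 to 362), with clear room before the rim. I advance.

Emit:
drive_tool(plan="-1 1.5 15 0 0 0 0.35; -1 2 30 0 0 0 0.35; -1 2 45 0 0 0 0.35; -1 2 57 0 0 0 0.35; -1 2 67 0 0 0 0.35; -1 2 68 0 0 0 0.2; -1 2 68 0 0 0 0.2; -1 2 68 0 0 0 0.2", force=3)

```text
t: 3.75
ee_pos: [0.5208, -0.1912, 0.0775]
ee_rot: [1.898, 1.99, 0.507]
ft_force: [-0.1, -0.2, -0.4]
gripper_width: 0.233
gripper_force: 0.0
```

Run:
```python
from h import *
print(sensors.get_state()['gripper_width'])
th=np.linspace(.42,1.57,25)
rows([swing(a,.5*(1.57-a)/1.15) for a in th[1:10]])
```

```text
0.2328171228405589
t 3.75 pos [ 0.5208 -0.1912  0.0775] F [-0.11 -0.22 -0.42] q [-0.75  0.63  2.08  1.39  0.36 -2.11]
[1.2 0.2 0.1] [0.022 0.001 0.002]
[ 1.2  3.2 -2.1] [0.042 0.001 0.002]
[ 1.2  6.3 -4.2] [0.063 0.001 0.002]
[ 1.2  9.6 -6.1] [0.084 0.001 0.002]
[ 1.2 12.9 -7.9] [0.105 0.001 0.002]
[ 1.2 16.2 -9.4] [0.126 0.001 0.002]
[  1.2  19.7 -10.9] [0.147 0.001 0.002]
[  1.1  23.2 -12.1] [0.167 0.001 0.002]
[  1.1  26.8 -13.1] [0.188 0.001 0.002]
```

Emit:
drive_tool(plan="1 0 0 0.022 0 0 0.2; 1 3 -2 0.042 0 0 0.2; 1 6.3 -4 0.063 0 0 0.2; 1 9.6 -6 0.084 0 0 0.2; 1 13 -8 0.105 0 0 0.2; 1 16.2 -9.4 0.126 0 0 0.2; 1 19.7 -10.9 0.147 0 0 0.2; 1 23.2 -12.1 0.167 0 0 0.2; 1 26.8 -13.1 0.188 0 0 0.2")

```text
t: 4.5
ee_pos: [0.537, -0.1899, 0.1023]
ee_rot: [2.008, 2.102, 0.327]
ft_force: [0.4, 0.5, -0.4]
gripper_width: 0.205
gripper_force: 0.3
```

Run:
```python
from h import *
print(sensors.get_state()['gripper_width'])
th=np.linspace(.42,1.57,25)
rows([swing(a,.5*(1.57-a)/1.15) for a in th[10:20]])
c=cap('side','s2.png')
i=c['img'][215:315,300:433,::-1];cv2.imwrite('pics/s2c.png',cv2.resize(i,(800,600),interpolation=cv2.INTER_CUBIC))
```

```text
0.20533829819064225
t 4.5 pos [ 0.537  -0.1899  0.1023] F [ 0.39  0.5  -0.42] q [-0.64  0.57  1.9   0.44  0.47 -1.06]
[ 0.6  4.1 -0.8] [0.019 0.002 0.001]
[ 0.6  7.6 -2.2] [0.04  0.002 0.001]
[ 0.6 11.1 -3.4] [0.061 0.002 0.001]
[ 0.6 14.6 -4.4] [0.082 0.002 0.001]
[ 0.6 18.2 -5.2] [0.102 0.002 0.001]
[ 0.6 21.9 -5.8] [0.123 0.002 0.001]
[ 0.6 25.5 -6.3] [0.144 0.002 0.001]
[ 0.6 29.2 -6.5] [0.165 0.002 0.001]
[ 0.6 32.9 -6.6] [0.186 0.002 0.001]
[ 0.6 36.6 -6.5] [0.207 0.002 0.001]
```

View pics/s2c.png

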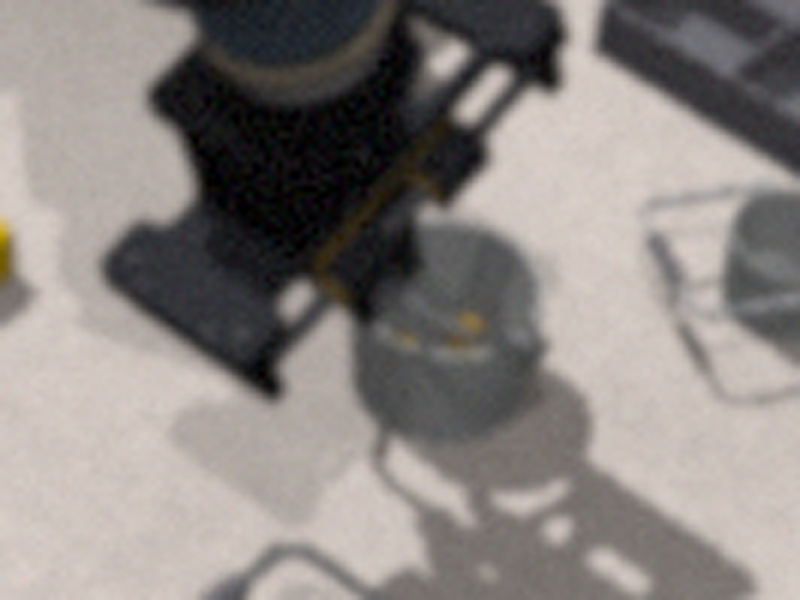

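Run:
```python
from h import *
s=load('s2');v=np.array([-u[1],u[0],0])
for th in (.42,.85,1.0):
    b=PIV-.085*np.cos(th)*u+[0,0,.085*np.sin(th)]
    print(th,[((proj(s,p)-[300,215])*6).round() for p in (b+.042*v,b,b-.042*v,PIV-.05*v)])
```

```text
0.42 [array([251., 282.]), array([328., 334.]), array([408., 388.]), array([536., 353.])]
0.85 [array([289., 205.]), array([367., 256.]), array([448., 310.]), array([536., 353.])]
1.0 [array([306., 179.]), array([385., 230.]), array([466., 283.]), array([536., 353.])]
```

The old low position of the bar corner, (408,388), is empty, so the bail is following. The pail stands in place with its spacers in it. I continue the arc.

Emit:
drive_tool(plan="0.6 4 -0.8 0.019 0 0 0.2; 0.6 7.6 -2.2 0.04 0 0 0.2; 0.6 11.1 -3.4 0.061 0 0 0.2; 0.6 14.6 -4.4 0.082 0 0 0.2; 0.6 18.2 -5.2 0.102 0 0 0.2; 0.6 21.9 -5.8 0.123 0 0 0.2; 0.6 25.5 -6.3 0.144 0 0 0.2; 0.6 29.2 -6.5 0.165 0 0 0.2; 0.6 32.9 -6.6 0.186 0 0 0.2; 0.6 36.6 -6.5 0.207 0 0 0.2")

```text
t: 5.38
ee_pos: [0.5698, -0.1878, 0.1193]
ee_rot: [2.118, 2.217, 0.114]
ft_force: [-0.1, 0.3, 0.1]
gripper_width: 0.201
gripper_force: 0.2
```

Run:
```python
from h import *
print(sensors.get_state()['gripper_width'])
th=np.linspace(.42,1.57,25)
rows([swing(a,.5*(1.57-a)/1.15) for a in list(th[20:25])+[1.595]])
```

```text
0.20058387758954963
t 5.38 pos [ 0.5698 -0.1878  0.1193] F [-0.13  0.33  0.15] q [-0.53  0.6   1.67  0.08  0.79 -0.63]
[-0.   3.6 -0.8] [0.021 0.002 0.001]
[-0.   7.3 -1.1] [0.042 0.002 0.001]
[-0.  10.9 -1.2] [0.063 0.002 0.001]
[-0.  14.6 -1.1] [0.083 0.002 0.   ]
[-0.  18.3 -0.8] [0.104 0.002 0.   ]
[-0.  20.2 -0.6] [0.115 0.002 0.   ]
```

Emit:
drive_tool(plan="0 3.6 -0.8 0.021 0 0 0.2; 0 7.3 -1.1 0.042 0 0 0.2; 0 10.9 -1.2 0.063 0 0 0.2; 0 14.6 -1.1 0.083 0 0 0.2; 0 18.3 -0.8 0.104 0 0 0.2; 0 20.5 -0.8 0.104 0 0 0.2; 0 20.5 -0.8 0.104 0 0 0.2; 0 20.5 -0.8 0.104 0 0 0.2")

```text
t: 6.05
ee_pos: [0.5902, -0.187, 0.1217]
ee_rot: [2.169, 2.27, -0.0]
ft_force: [-0.1, -0.6, 0.1]
gripper_width: 0.203
gripper_force: 0.0
```

Run:
```python
from h import *
s=sensors.get_state();print(s['gripper_width'],s['gripper_force'])
rows([swing(1.57,0)])
w=cap('wrist','w3.png');c=cap('side','s3.png');t=cap('top','t3.png')
g=lambda c,x,y,w,h:cv2.resize(np.ascontiguousarray(c['img'][y:y+h,x:x+w,::-1]),(400,300),interpolation=cv2.INTER_CUBIC)
W=cv2.resize(np.ascontiguousarray(w['img'][:,:,::-1]),(400,300))
cv2.imwrite('pics/c3.png',np.hstack([W,g(c,300,200,133,100)]))
```

```text
0.20331363771255864 0.0
t 6.05 pos [ 0.5902 -0.187   0.1217] F [-0.06 -0.58  0.07] q [-0.49  0.64  1.54 -0.    0.96 -0.53]
[ 0.1 -2.2 -0.3] [0.001 0.001 0.   ]
```

View pics/c3.png

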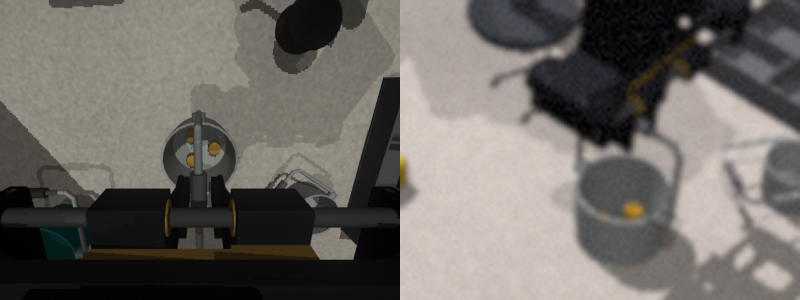

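The bail stands upright over the pail, its bar between the fingers (wrist crop (198,180)). The pail is standing in place and the spacers are inside. Now I centre and grip.

Emit:
drive_tool(plan="0 -1.5 0 0 0 0 0.2; 0 -2.2 0 0 0 0 0.15; 0 -2.2 0 0 0 0 0.1; 0 -2.2 0 0 0 0 0.05; 0 -2.2 0 0 0 0 0; 0 -2.2 0 0 0 0 0; 0 -2.2 0 0 0 0 0; 0 -2.2 0 0 0 0 0", force=25)

```text
t: 6.87
ee_pos: [0.5884, -0.1873, 0.1215]
ee_rot: [2.169, 2.27, -0.001]
ft_force: [-0.3, 0.4, 0.8]
gripper_width: 0.125
gripper_force: 24.9
```

Emit:
drive_tool(plan="0 0 -2 0 0 0 0; 0 0 -5 0 0 0 0; 0 0 -10 0 0 0 0; 0 0 -18 0 0 0 0; 0 0 -25 0 0 0 0; 0 0 -30 0 0 0 0; 0 0 -30 0 0 0 0; 0 0 -30 0 0 0 0; 0 0 -30 0 0 0 0; 0 0 -30 0 0 0 0")

```text
t: 7.7
ee_pos: [0.5881, -0.187, 0.1512]
ee_rot: [2.17, 2.27, -0.001]
ft_force: [0.5, -0.0, -3.8]
gripper_width: 0.13
gripper_force: 24.9
```

Run:
```python
from h import *
s=sensors.get_state();print({k:np.round(v,3) for k,v in s.items()})
t=load('top0')
# heights of things near the way: stand head/top and big black drum
for p in [(247,139),(262,135),(276,144),(228,105),(228,115),(268,142)]: print(p,dep(t,*p).round(3))
X=np.array([[.651,.115]]);print(pose([0,0,0],-.197)[1].as_rotvec())
c=cap('side','s4.png');i=c['img'][190:290,300:433,::-1];cv2.imwrite('pics/s4c.png',cv2.resize(i,(800,600),interpolation=cv2.INTER_CUBIC))
```

```text
{'t': np.float64(7.7), 'joint_pos': array([-4.880e-01,  6.020e-01,  1.520e+00, -1.000e-03,  1.019e+00,
       -5.330e-01]), 'dq': array([-0.   ,  0.004,  0.   ,  0.   , -0.002,  0.   ]), 'effort': array([ 1.0000e-02, -4.7116e+01, -1.6244e+01,  4.8000e-02,  5.9000e-02,
        0.0000e+00]), 'ee_pos': array([ 0.588, -0.187,  0.151]), 'ee_rot': array([ 2.17e+00,  2.27e+00, -1.00e-03]), 'ft_force': array([ 0.538, -0.019, -3.778]), 'torque': array([-0.148,  0.038, -0.024]), 'gripper_force': np.float64(24.933), 'gripper_width': np.float64(0.13)}
(247, 139) [0.736 0.124 0.214]
(262, 135) [0.743 0.09  0.217]
(276, 144) [0.722 0.06  0.215]
(228, 105) [0.868 0.192 0.074]
(228, 115) [0.842 0.192 0.073]
(268, 142) [0.728 0.078 0.213]
[2.42913202 1.99221536 0.        ]
```

View pics/s4c.png

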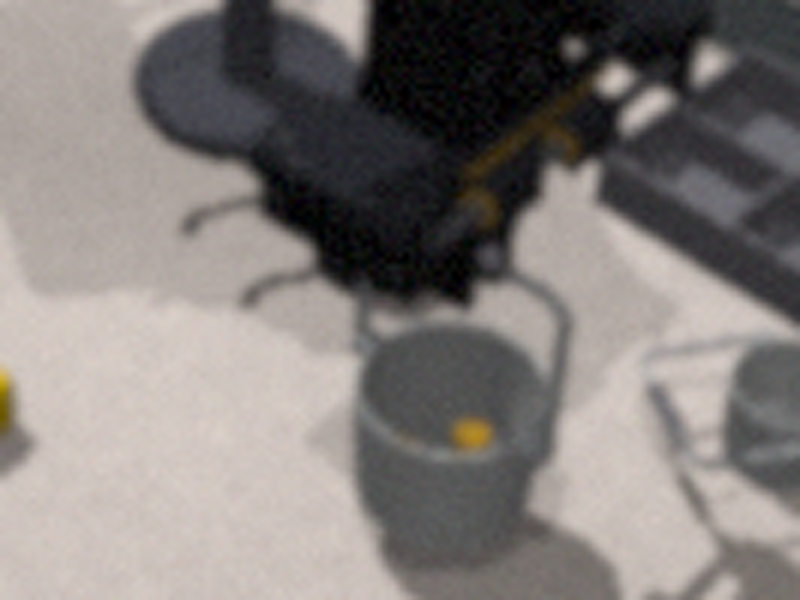

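The pail hangs level off the bench (underside near (450,570) in the crop) and the force reads about 4 N. The prongs top out near 0.217, so the bar should rest near 0.203. I carry it to a point before the prongs.

Emit:
drive_tool(plan="3 0 -8 0 0 0 0; 9 0 -20 0 0 0.02 0; 20 -1 -34 0 0 0.05 0; 35 -1 -48 0 0 0.08 0; 52 -2 -58 0 0 0.12 0; 70 -2 -65 0 0 0.16 0; 88 -3 -68 0 0 0.2 0; 103 -4 -68 0 0 0.23 0; 113 -4 -68 0 0 0.242 0; 118 -4 -68 0 0 0.242 0")

```text
t: 8.58
ee_pos: [0.5785, -0.0675, 0.2199]
ee_rot: [2.427, 1.993, 0.0]
ft_force: [0.3, 0.4, -4.0]
gripper_width: 0.126
gripper_force: 25.0
```

Run:
```python
from h import *
rows([pose([.563,.133,.219],-.197)])
```

```text
t 8.58 pos [ 0.5785 -0.0675  0.2199] F [ 0.26  0.42 -4.03] q [-0.31  0.47  1.55 -0.    1.12 -0.11]
[193.7 -54.1   0.7] [0.001 0.001 0.002]
```

Emit:
drive_tool(plan="6 -2 0 0 0 0 0; 19 -5 0 0 0 0 0; 39 -11 0 0 0 0 0; 63 -18 0 0 0 0 0; 90 -25 0 0 0 0 0; 117 -33 0 0 0 0 0; 144 -40 0 0 0 0 0; 167 -47 0 0 0 0 0; 184 -51 0 0 0 0 0; 192 -54 0 0 0 0 0")

```text
t: 9.42
ee_pos: [0.5632, 0.1322, 0.219]
ee_rot: [2.426, 1.994, 0.001]
ft_force: [0.7, 0.4, -3.2]
gripper_width: 0.125
gripper_force: 25.0
```

Emit:
drive_tool(plan="1 0 0 0 0 0 0; 1 0 0 0 0 0 0; 1 0 0 0 0 0 0; 1 0 0 0 0 0 0")

```text
t: 9.75
ee_pos: [0.564, 0.1292, 0.219]
ee_rot: [2.429, 1.989, -0.001]
ft_force: [-0.0, -0.3, -2.8]
gripper_width: 0.125
gripper_force: 25.0
```

Run:
```python
from h import *
rows([pose([.651,.115,.219],-.197)])
w=cap('wrist','w5.png');t=cap('top','t5.png');s=cap('side','s5.png')
g=lambda c,x,y,w,h:cv2.resize(np.ascontiguousarray(c['img'][y:y+h,x:x+w,::-1]),(400,300),interpolation=cv2.INTER_CUBIC)
a=np.vstack([np.hstack([cv2.resize(np.ascontiguousarray(w['img'][:,:,::-1]),(400,300)),g(t,200,115,120,90)]),np.hstack([g(w,240,80,160,120),g(s,270,120,120,90)])])
cv2.imwrite('pics/c5.png',a)
```

```text
t 9.75 pos [0.564  0.1292 0.219 ] F [-0.03 -0.3  -2.8 ] q [ 0.03  0.47  1.56 -0.    1.12  0.23]
[ 3.2 88.   0.1] [ 0.002  0.002 -0.001]
```

View pics/c5.png

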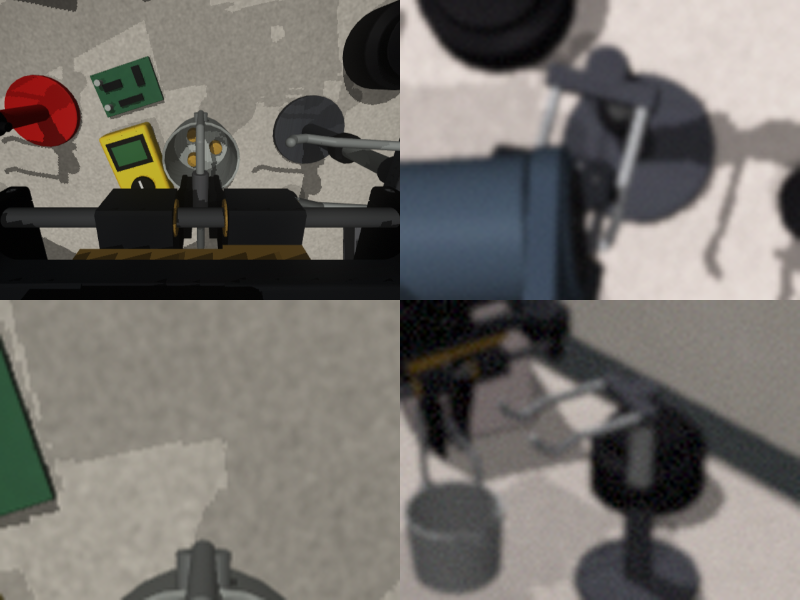

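The pail hangs level before the prongs. The wrist view shows the left prong's tip at about (464,226) and the right prong at about (482,325). I'll check the dip position with the wrist depth.

Run:
```python
from h import *
w=load('w5');t=load('top0')
V,U=np.mgrid[190:350,440:640]
P=np.array([dep(w,a,b) for a,b in zip(U.ravel(),V.ravel())]);Z=w['z_map'][190:350,440:640].ravel()
ex=np.array([np.cos(-.197),np.sin(-.197)]);ey=np.array([-ex[1],ex[0]])
m=(Z>0)&(P[:,2]>.17)&(P[:,2]<.235)&(P[:,0]>.6)
Q=P[m];L=np.stack([(Q[:,:2]-[.651,.115])@ex,(Q[:,:2]-[.651,.115])@ey,Q[:,2]],1)*1000
for lo,hi in [(0,60),(-60,0)]:
  k=L[(L[:,1]>lo)&(L[:,1]<hi)]
  for x in range(-28,60,8):
    b=k[(k[:,0]>=x)&(k[:,0]<x+8)]
    if len(b): print(lo,x,len(b),'y',b[:,1].min().round(1),b[:,1].max().round(1),'ztop',np.percentile(b[:,2],[50,95]).round(1))
print(tri(t,(235.5,182.5),w,(464,226)))
```

```text
0 -28 110 y 31.1 37.6 ztop [219.3 221.1]
0 -20 193 y 30.4 38.2 ztop [219.  221.3]
0 -12 158 y 29.2 37.7 ztop [207.7 210.4]
0 -4 205 y 28.9 37.1 ztop [203.6 206. ]
0 4 288 y 28.2 36.7 ztop [205.1 207.3]
0 12 300 y 28.0 36.2 ztop [208.3 210.7]
0 20 244 y 27.5 36.0 ztop [210.3 211.5]
0 28 253 y 26.8 35.1 ztop [210.2 211.6]
0 36 242 y 26.5 34.6 ztop [210.3 211.6]
0 44 243 y 26.3 34.5 ztop [210.3 211.7]
0 52 243 y 25.6 33.6 ztop [210.2 211.6]
-60 -4 81 y -28.7 -22.6 ztop [203.2 206.2]
-60 4 201 y -30.0 -23.0 ztop [206.2 208.9]
-60 12 134 y -27.9 -23.8 ztop [208.5 210.5]
-60 20 116 y -27.4 -24.1 ztop [209.  210.6]
-60 28 90 y -27.5 -24.7 ztop [208.8 210.3]
-60 36 87 y -27.6 -25.1 ztop [208.8 210.2]
-60 44 74 y -28.6 -25.5 ztop [208.4 209.8]
-60 52 62 y -27.8 -26.2 ztop [208.1 209.7]
(array([0.63953216, 0.15057184, 0.21164697]), np.float64(0.0030692878041621067))
```

The wrist depth refines the stand: yaw about -0.253, dip at (0.6525, 0.118), prong top in the dip about 0.206, so the bar rests near 0.206 to 0.209. I align with the entry line, then enter.

Run:
```python
from h import *
d=np.array([np.cos(.253),-np.sin(.253),0]);D=np.array([.6525,.118,.221])
rows([pose(D-k*d,-.253) for k in (.09,.08,.04,0)])
```

```text
t 9.9 pos [0.564  0.1294 0.219 ] F [ 0.18  0.16 -3.83] q [ 0.03  0.47  1.56 -0.    1.12  0.23]
[11.2 -0.8 -2. ] [0.001 0.001 0.055]
[10.6  9.2 -2. ] [0.001 0.001 0.055]
[ 8.4 49.1 -1.9] [0.001 0.001 0.055]
[ 6.2 89.1 -1.9] [0.001 0.001 0.055]
```

Emit:
drive_tool(plan="3 0 -2 0 0 0.02 0; 8 0 -2 0 0 0.04 0; 11 0 -2 0 0 0.055 0; 10.8 5 -2 0 0 0.055 0; 10.5 12 -2 0 0 0.055 0; 10 22 -2 0 0 0.055 0; 9.4 33 -2 0 0 0.055 0; 8.8 43 -2 0 0 0.055 0; 8.5 50 -2 0 0 0.055 0; 8.3 53 -2 0 0 0.055 0")

```text
t: 10.73
ee_pos: [0.6193, 0.1274, 0.2209]
ee_rot: [2.481, 1.922, 0.001]
ft_force: [1.0, 0.2, -3.2]
gripper_width: 0.126
gripper_force: 25.0
```

Run:
```python
from h import *
rows([pose([.6525,.118,.221],-.253),pose([.6525,.118,.188],-.253)])
```

```text
t 10.73 pos [0.6193 0.1274 0.2209] F [ 0.98  0.22 -3.17] q [ 0.03  0.54  1.42 -0.    1.18  0.28]
[-0.8 34.5  0. ] [0.003 0.001 0.001]
[-0.8 34.5 33. ] [0.003 0.001 0.001]
```

Emit:
drive_tool(plan="0 5 0 0 0 0 0; -0.3 13 0 0 0 0 0; -0.5 22 0 0 0 0 0; -0.8 29 0 0 0 0 0; -0.8 33 0 0 0 0 0; -0.8 34.5 0 0 0 0 0; -0.8 34.5 0 0 0 0 0; -0.8 34.5 3 0 0 0 0; -0.8 34.5 7 0 0 0 0; -0.8 34.5 10 0 0 0 0")

```text
t: 11.57
ee_pos: [0.6499, 0.119, 0.2105]
ee_rot: [2.482, 1.925, -0.001]
ft_force: [0.0, 0.9, -3.7]
gripper_width: 0.127
gripper_force: 25.0
```

Run:
```python
from h import *
c=cap('side','s6.png');w=cap('wrist','w6.png')
rows([pose([.6525,.118,.211],-.253),pose([.6525,.118,.188],-.253)])
g=lambda c,x,y,w,h,W,H:cv2.resize(np.ascontiguousarray(c['img'][y:y+h,x:x+w,::-1]),(W,H),interpolation=cv2.INTER_CUBIC)
cv2.imwrite('pics/c6.png',np.hstack([g(c,270,110,120,120,400,400),g(w,140,120,360,360,400,400)]))
```

```text
t 11.67 pos [0.6496 0.1189 0.2101] F [-0.13 -1.16 -4.17] q [ 0.01  0.59  1.35 -0.    1.2   0.27]
[-0.2  3.1 -0.9] [-0.001  0.002  0.002]
[-0.2  3.1 22.1] [-0.001  0.002  0.002]
```

View pics/c6.png

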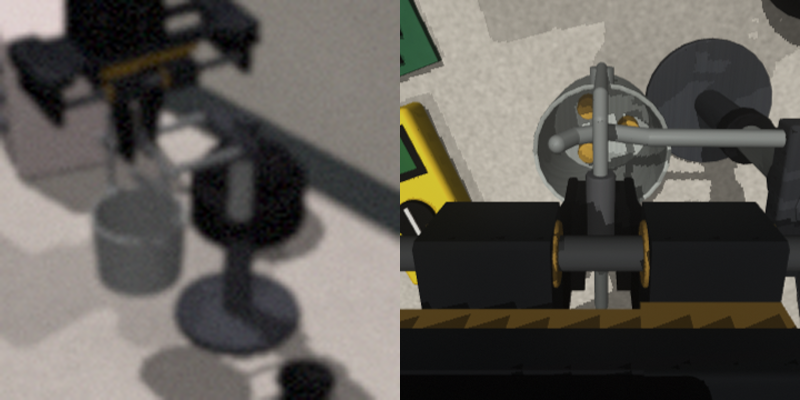

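The pail's bar is over the prongs: the left prong passes under it at (600,140) in the wrist crop, inside the bail leg. I compare bar and dip numerically from the wrist depth.

Run:
```python
from h import *
w=load('w6');s=sensors.get_state()
V,U=np.mgrid[120:400,140:520]
P=np.array([dep(w,a,b) for a,b in zip(U.ravel(),V.ravel())]);Z=w['z_map'][120:400,140:520].ravel()
ex=np.array([np.cos(-.253),np.sin(-.253)]);ey=np.array([-ex[1],ex[0]])
o=s['ee_pos'][:2]
L=np.stack([(P[:,:2]-o)@ex*1000,(P[:,:2]-o)@ey*1000,P[:,2]*1000],1)[(Z>0)]
k=L[(L[:,1]>20)&(L[:,1]<42)&(L[:,2]>185)&(L[:,2]<226)]
for x in range(-32,60,4):
    b=k[(k[:,0]>=x)&(k[:,0]<x+4)]
    if len(b)>3: print(x+2,len(b),'y',b[:,1].min().round(1),b[:,1].max().round(1),'z',np.percentile(b[:,2],[50,95]).round(1))
b=L[(L[:,2]>226)&(L[:,2]<242)&(L[:,1]>25)&(abs(L[:,0])<15)]
print('bar',len(b),b.mean(0).round(1),b.min(0).round(1),b.max(0).round(1))
```

```text
-22 37 y 26.9 32.6 z [219.2 220.5]
-18 158 y 25.7 33.7 z [220.1 221.7]
-14 179 y 25.9 33.7 z [216.  219.9]
-10 147 y 25.8 33.6 z [209.8 213.5]
-6 128 y 26.0 33.7 z [207.3 209.1]
-2 6 y 20.5 28.3 z [206.6 224. ]
2 17 y 20.8 33.2 z [203.8 224.6]
6 138 y 20.6 33.3 z [204.3 205.9]
10 132 y 25.7 33.4 z [205.8 207.5]
14 129 y 25.6 33.6 z [207.3 209. ]
18 145 y 25.5 33.5 z [209.  210.8]
22 132 y 26.0 33.3 z [210.5 211.8]
26 133 y 26.1 33.4 z [210.3 211.4]
30 134 y 26.1 33.4 z [210.3 211.7]
34 138 y 25.3 33.3 z [210.3 211.6]
38 145 y 25.3 33.2 z [210.2 211.7]
42 138 y 25.3 33.2 z [210.2 211.9]
46 133 y 25.3 33.1 z [210.3 211.8]
50 133 y 25.5 33.2 z [210.5 211.6]
54 132 y 25.3 32.9 z [210.2 211.7]
58 134 y 25.5 33.4 z [210.3 211.6]
bar 851 [ -0.3  38.1 230.6] [ -3.4  25.1 226. ] [  2.7  52.  233.6]
```

Emit:
drive_tool(plan="0 1.5 0 0 0 0 0; 0 3 2 0 0 0 0; 0 3 5 0 0 0 0; 0 3 9 0 0 0 0; 0 3 13 0 0 0 0; 0 3 16 0 0 0 0; 0 3 17 0 0 0 0; 0 3 17 0 0 0 0; 0 3 17 0 0 0 0")

```text
t: 12.42
ee_pos: [0.6535, 0.118, 0.194]
ee_rot: [2.481, 1.924, -0.0]
ft_force: [0.8, -1.2, -3.7]
gripper_width: 0.128
gripper_force: 25.0
```

```bash
cat >> h.py <<'E'
def favg(n=8):
    F=[]
    for i in range(n): viewer.capture('wrist');F.append(sensors.get_state()['ft_force'])
    s=sensors.get_state();print('t',round(float(s['t']),2),'pos',s['ee_pos'].round(4),'F',np.mean(F,0).round(2),'sd',np.std(F,0).round(2))
E
python3 -c "
from h import *
favg()"
```

```text
t 12.82 pos [0.6536 0.1181 0.1943] F [-0.27 -0.06 -3.28] sd [0.41 0.36 0.63]
```

Emit:
drive_tool(plan="0 0 0.6 0 0 0 0; 0 0 1.2 0 0 0 0; 0 0 1.8 0 0 0 0; 0 0 2.4 0 0 0 0; 0 0 3 0 0 0 0; 0 0 3.5 0 0 0 0; 0 0 4 0 0 0 0; 0 0 4.5 0 0 0 0; 0 0 5 0 0 0 0; 0 0 5 0 0 0 0")

```text
t: 13.65
ee_pos: [0.6535, 0.118, 0.189]
ee_rot: [2.481, 1.924, -0.0]
ft_force: [-0.8, -0.2, -4.3]
gripper_width: 0.13
gripper_force: 25.0
```

```bash
python3 -c "
from h import *
favg()"
```

```text
t 14.05 pos [0.6535 0.118  0.1892] F [ 0.02 -0.11 -3.77] sd [0.62 0.36 0.28]
```

Emit:
drive_tool(plan="0 0 0.4 0 0 0 0; 0 0 0.8 0 0 0 0; 0 0 1.2 0 0 0 0; 0 0 1.6 0 0 0 0; 0 0 2 0 0 0 0; 0 0 2 0 0 0 0")

```text
t: 14.55
ee_pos: [0.6536, 0.118, 0.1873]
ee_rot: [2.481, 1.924, 0.0]
ft_force: [-0.8, -0.1, -1.3]
gripper_width: 0.123
gripper_force: 25.0
```

```bash
python3 -c "
from h import *
favg()"
```

```text
t 14.95 pos [0.6536 0.118  0.1872] F [-0.35 -0.03 -1.86] sd [0.19 0.44 0.72]
```

The hook has started to take the load, about half the weight. I go a little further.

Emit:
drive_tool(plan="0 0 0.3 0 0 0 0; 0 0 0.6 0 0 0 0; 0 0 0.9 0 0 0 0; 0 0 1.2 0 0 0 0; 0 0 1.4 0 0 0 0; 0 0 1.4 0 0 0 0")

```text
t: 15.45
ee_pos: [0.6536, 0.1181, 0.1859]
ee_rot: [2.481, 1.924, 0.0]
ft_force: [-0.4, -0.3, -0.6]
gripper_width: 0.127
gripper_force: 25.0
```

```bash
python3 -c "
from h import *
favg()"
```

```text
t 15.85 pos [0.6536 0.118  0.1858] F [-0.43 -0.14 -0.19] sd [0.59 0.54 0.38]
```

The hook carries the full weight (residual force about 0.2 N). I release gently and withdraw straight up.

Emit:
drive_tool(plan="0 0 0 0 0 0 0; 0 0 0 0 0 0 0; 0 0 0 0 0 0 0.14; 0 0 0 0 0 0 0.16; 0 0 0 0 0 0 0.2; 0 0 0 0 0 0 0.25; 0 0 0 0 0 0 0.3; 0 0 0 0 0 0 0.35; 0 0 0 0 0 0 0.35; 0 0 0 0 0 0 0.35", force=5)

```text
t: 16.68
ee_pos: [0.6535, 0.118, 0.1857]
ee_rot: [2.481, 1.924, -0.0]
ft_force: [-0.8, -0.5, -0.2]
gripper_width: 0.338
gripper_force: 0.0
```

Run:
```python
from h import *
favg(4);print(sensors.get_state()['gripper_width'])
w=cap('wrist','w7.png')
V,U=np.mgrid[120:400,140:520]
P=np.array([dep(w,a,b) for a,b in zip(U.ravel(),V.ravel())]);Z=w['z_map'][120:400,140:520].ravel()
o=sensors.get_state()['ee_pos'][:2]
ex=np.array([np.cos(-.253),np.sin(-.253)]);ey=np.array([-ex[1],ex[0]])
L=np.stack([(P[:,:2]-o)@ex*1000,(P[:,:2]-o)@ey*1000,P[:,2]*1000],1)[(Z>0)]
b=L[(L[:,1]>33)&(L[:,1]<42)&(L[:,2]>195)&(L[:,2]<230)&(abs(L[:,0])<20)]
print('bar',len(b),b.mean(0).round(1),b.min(0).round(1),b.max(0).round(1))
q=L[(L[:,2]>118)&(L[:,2]<145)&(L[:,1]>0)];print('rim z',len(q),[ (k[:,2].mean().round(1),len(k)) for k in (q[q[:,0]<-25],q[(abs(q[:,0])<10)],q[q[:,0]>25]) if len(k)])
```

```text
t 16.88 pos [0.6535 0.118  0.1857] F [0.01 0.14 0.03] sd [0.46 0.4  0.36]
0.34597495118957095
bar 422 [ -2.5  36.1 206.5] [-19.9  33.  197. ] [ 19.7  41.9 213.2]
rim z 1496 [(np.float64(125.0), 287), (np.float64(126.0), 305), (np.float64(123.0), 623)]
```

Emit:
drive_tool(plan="0 0 -2 0 0 0 0.35; 0 0 -5 0 0 0 0.35; 0 0 -10 0 0 0 0.35; 0 0 -20 0 0 0 0.35; 0 0 -32 0 0 0 0.35; 0 0 -50 0 0 0 0.35; 0 0 -75 0 0 0 0.35; 0 0 -100 0 0 0 0.35; 0 0 -110 0 0 0 0.35; 0 0 -110 0 0 0 0.35")

```text
t: 17.77
ee_pos: [0.6555, 0.1183, 0.3005]
ee_rot: [2.477, 1.921, 0.011]
ft_force: [-1.3, 1.5, 0.6]
gripper_width: 0.348
gripper_force: 0.0
```

Run:
```python
from h import *
favg(10)
for n in (1,2):
    w=cap('wrist',f'w8{n}.png')
    V,U=np.mgrid[100:300,200:480]
    P=np.array([dep(w,a,b) for a,b in zip(U.ravel(),V.ravel())]);Z=w['z_map'][100:300,200:480].ravel()
    o=np.array([.6535,.118]);ex=np.array([np.cos(-.253),np.sin(-.253)]);ey=np.array([-ex[1],ex[0]])
    L=np.stack([(P[:,:2]-o)@ex*1000,(P[:,:2]-o)@ey*1000,P[:,2]*1000],1)[(Z>0)]
    b=L[(abs(L[:,1])<20)&(L[:,2]>190)&(L[:,2]<230)&(abs(L[:,0])<25)]
    print('sleeve',len(b),b.mean(0).round(1),b.min(0).round(1),b.max(0).round(1))
    q=L[(abs(L[:,2]-126)<8)];print('rim',q.min(0).round(1),q.max(0).round(1),'plane',np.linalg.lstsq(np.c_[q[:,:2],np.ones(len(q))],q[:,2],rcond=None)[0].round(3))
    favg(10)
c=w['img'];hsv=cv2.cvtColor(c,cv2.COLOR_RGB2HSV);m=cv2.inRange(hsv,(12,130,90),(25,255,255));n,_,st,ce=cv2.connectedComponentsWithStats(m)
for i in range(1,n):
    if st[i,4]>15: print('gold',ce[i].round(),st[i,4],dep(w,*ce[i]).round(3))
```

```text
t 18.27 pos [0.6532 0.1182 0.2948] F [-0.05 -0.05 -0.09] sd [0.32 0.45 0.53]
sleeve 797 [ -0.4   1.4 209.5] [ -6.2 -19.5 204.1] [  5.8  20.  212.4]
rim [-40.6 -38.8 118. ] [ 99.   54.4 134. ] plane [-1.40000e-02  2.00000e-02  1.24436e+02]
t 18.82 pos [0.6534 0.1182 0.2958] F [-0.25  0.36  0.26] sd [0.42 0.65 0.42]
sleeve 781 [-1.000e-01  1.100e+00  2.095e+02] [ -5.8 -20.  204.1] [  5.7  20.  212.7]
rim [-40.3 -38.9 118. ] [ 98.   54.3 133.6] plane [-1.40000e-02  1.90000e-02  1.24378e+02]
t 19.37 pos [0.6534 0.1182 0.2957] F [-0.   -0.17 -0.11] sd [0.38 0.39 0.32]
gold [311. 193.] 105 [0.648 0.138 0.084]
gold [178. 244.] 950 [0.466 0.109 0.034]
gold [338. 213.] 28 [0.671 0.109 0.083]
gold [310. 221.] 83 [0.639 0.107 0.083]
gold [189. 278.] 81 [0.465 0.064 0.04 ]
gold [240. 330.] 24 [0.643 0.158 0.383]
gold [402. 351.] 176 [0.68  0.145 0.387]
gold [238. 359.] 56 [0.642 0.152 0.386]
```

The pail hangs still and level in the dip: bar at 0.206, all three spacers inside, gripper well clear. Handing in.

```bash
python3 -c "
from h import *
print(r.finish_job())"
```

```text
the job is handed in; nothing more can be done
None
```

I swung the bail upright, carried the pail to the dark stand and hung it in the hook's dip. The last depth check before hand-in showed it still, level and holding all three spacers; the hand-in returned no verdict.

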